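# Walk the loaded organiser tier back against the batten under the sink

### The arm

A 7-joint arm with a two-finger parallel gripper is mounted at the origin on the work surface. World frame = base frame: x ahead of the robot, y to its left, z up, the work surface at z = 0. Lengths are in m, angles in rad, forces in N, time in s.
With the tool pointing down it reaches from about 0.4 to 0.85 m from the base axis. Payload 10.4 kg.
Tool frame: the origin (TCP) lies on the mounting face of the last link; the fingertips stand 173 mm ahead of it and the grasp point (between the pads) lies 155 mm ahead of it (manip.tip_extent is the distance from the TCP to the fingertips, in m); z points along the fingers, y is the line along which they close (so a half turn about z gives the same grasp; the last joint's range is limited). The gripper opens to 85 mm and grips with 20 to 120 N. Pads are 22 mm wide; open, the fingers measure 114 mm over their backs; the gripper's body (76 mm by 85 mm) begins 54 mm behind the grasp point. The pads swing forward as they close: fully open they stand 13 mm farther back than shut.
Start: joints at [1.141, 0.332, -0.065, 1.46, 0.022, 1.35, -0.088], TCP at [0.247, -0.574, 0.405] pointing down, gripper open.
Joint ranges: [-2.6, 2.6], [-0.5, 2.12], [-1.47, 1.34], [0.16, 2.42], [-1.27, 4.41], [0.06, 2.06], [-2.6, 2.6]. Speed limits (rad/s): [2.22, 2.22, 2.79, 2.79, 3.14, 3.14, 3.14].

### API

Orientations are given as a unit quaternion [x, y, z, w].
In Python, from workcell import manip gives the robot as it stands.
- The arm moves only by the tool move_arm, never from a script. Its argument "plan" is one flat list of numbers, 7 for each row, row after row: the turn, a rotation vector about the tool's x, y, z in rad, then the shift along the tool's x, y, z in m, then the finger opening in m, from 0 to 0.0854. In form: [ax, ay, az, dx, dy, dz, gripper, ax, ay, az, dx, dy, dz, gripper, ...]. A call has 1 to 12 rows; each row is the pose to reach, as a shift and turn from the pose commanded when the call began, along the tool's axes at that moment; what a row does not reach only later rows make up. A row lasts 1/8 s, in which the tool goes at most 62.5 mm and 10.7 degrees, less where a joint would pass 70% of its speed; a pose out of reach is approached as far as the arm can. A call with a gripper value outside its range is refused whole. The fingers move at their own pace and stop on an object; "squeeze" is the grip in N (left out, the last holds). Time passes only in rows, so rows that repeat a pose let the fingers close. It gives the time, the measured TCP pose, the force, the opening and the grip force at its end, in the units of the state.
- manip.get_obs(): the state, without advancing time (a new reading comes with each control period).
- manip.camera(name): name is "scene" or "top"; returns a dict with "color" (400x640x3 uint8, red, green, blue), "fx", "fy", "cx", "cy" (pixels), "dist" ([k1, k2, p1, p2, k3] as OpenCV has them; the pictures are not rectified), "cam_to_world" (4x4, takes a point from camera to world coordinates). Camera axes: x right, y down, z forward; pixel columns grow to the right and rows downward; lengths in m; the calibration is good to about 2 mm. A picture is of the moment at which its call begins. There is no depth.
- manip.hand_in(): hands the job in; it is judged then, once.
Trained networks look in a picture, given as the dict that the camera call returned (one of the last four; its "shot" number tells which), for a name from the list of things; names that differ only in an ending like _2 or _b are one class to them, and where a whole thing is asked for, a point or a joint stands for the part that bears it (a point fixed in the world has none). Each returns a list of dicts, best first, with "conf" (0 to 1); they miss things now and then, are a little off and sometimes report something else, mostly with a low value. They report only what shows in the picture. A call takes as long as a camera call.
- manip.look_for(picture, label): "position" ([x, y, z] in m, in the coordinates of the camera as it stood for that picture, good to about 4 mm: the middle of the surface that is visible of it).
- manip.silhouettes(picture, label): "pixels" (400x640 bool, what is visible of it).
- manip.tip_of(picture, label): "position" ([x, y, z] in m, in the coordinates of the camera as it stood for that picture, good to about 4 mm: a listed point, or the origin of a listed thing).
The state is a dict: "clock": time; "joint_pos": joint angles; "joint_velocities": joint speeds; "tau": joint torques, N m; "position": TCP position; "ee_rot": TCP orientation; "ft_force": force on the tool from outside, world axes, zero at the start; "torque": the same for the moment, N m; "grip_width": opening from 0.0 (shut) to 1.0 (fully open); "grasp_force": force on a finger pad.
Only numpy, scipy, OpenCV 4.12 (cv2) and the standard library are available. Lean on these libraries where they do the work, as an engineer would, in place of code of your own. Each camera call takes 0.05 s, during which the arm holds its last target. There are 200 camera calls.

### The job

Walk the wide turquoise tier, heavy with pipe fittings, back to the wooden batten by pushing its near side at alternate corners: first push the left corner (left as seen from the robot) about halfway to the batten, then the right corner until its back corner is at the batten, then the left corner again until the whole back lies along the batten. Keep the tier flat on the tiles, and leave the small tier and the plunger cup beside it where they are.

Things in the scene. Friction and masses are not known exactly. Their poses are not given: they have to be found in the camera images.
- wide_tier: Loose turquoise organiser tier full of pipe elbows, 0.7 to 1 kg, flat base. 140 mm along its x, 220 mm along y, plain upright walls 56 mm high, corner lugs to 64 mm. Origin: centre of the underside; x points to the batten, y to the robot's left. Starts about 110 mm short of the batten, nearly parallel. Pushed near one end of its near face (x = -70 mm) it turns as it advances, that end leading.
- back_left (a point): The far left bottom corner of the wide tier (its own x +70 mm, y +110 mm, z 0).
- back_right (a point): The far right bottom corner of the wide tier (its own x +70 mm, y -110 mm, z 0).
- batten: Wooden batten fixed on the tiles beyond the tier, 620 mm long (its y), 45 mm deep, 35 mm high, up to 8 degrees askew. Origin on the tiles at the middle of its near face (the one towards the robot); x points away from the robot into the wood, y to the robot's left. A point's gap to the batten is minus its x in this frame.
- small_tier: Bystander: empty turquoise tier of the same make but only 110 mm wide (140 mm deep, 64 mm high with its lugs), standing about 250 mm to one side of the wide tier, centre to centre. Origin at the centre of the underside.
- plunger_cup: Bystander: black rubber plunger cup without its stick, 112 mm across, 85 mm high, about 250 mm to the other side of the wide tier. Origin at the centre of the underside.

How it is judged:
By the outcome, as a careful person would: the job done as asked, in the order asked, and still so for the second after the job is handed in, with the robot touching nothing.
It also fails if it takes over 58 s, if anything falls off the work surface, if the arm or the gripper's body presses on something with over 40 N, if the wrist force passes 120 N, or if a joint passes its speed limit or range.

## Working session

There is one attempt and no reset: what is moved stays moved. The work goes in short steps, Python scripts to look and compute and a tool call to move; the robot and the scene stay as the last step left them, time stands still between calls to the robot, and variables do not carry over. Pictures are saved under pics/ and viewed, at most 10 in all, crops included, and the job is handed in when it is done.

Besides the shell and the picture viewer there is one more tool, called after "Call:" as name(argument=value, ...) on one line, values as JSON. move_arm: Moves the arm, as the interface text tells. Its arguments: {"type":"object","properties":{"plan":{"type":"array","items":{"type":"number"}},"squeeze":{"type":"number"}},"required":["plan"]}

```bash
mkdir -p pics
cat > h.py <<'E'
import numpy as np, cv2
from workcell import manip
from scipy.spatial.transform import Rotation as R
def w(p,c): 
    T=np.array(c["cam_to_world"]); return T[:3,:3]@np.array(p)+T[:3,3]
def pt(c,l):
    r=manip.tip_of(c,l)
    return [(np.round(w(d["position"],c),4),round(d["conf"],2)) for d in r[:2]]
def save(c,n): cv2.imwrite("pics/"+n,c["color"][:,:,::-1])
def toplane(c,uv,z):
    K=np.array([[c["fx"],0,c["cx"]],[0,c["fy"],c["cy"]],[0,0,1]])
    q=cv2.undistortPoints(np.array(uv,float).reshape(-1,1,2),K,np.array(c["dist"])).reshape(-1,2)
    T=np.array(c["cam_to_world"]); d=np.c_[q,np.ones(len(q))]@T[:3,:3].T
    return T[:3,3]+d*((z-T[2,3])/d[:,2])[:,None]
E
python3 - <<'E'
from h import *
o=manip.get_obs(); print(o["position"],R.from_quat(o["ee_rot"]).as_matrix().round(3),o["clock"])
for n in("scene","top"):
    c=manip.camera(n); save(c,n+"0.png"); print(n,np.round(c["cam_to_world"],3).tolist())
    for l in("wide_tier","back_left","back_right","batten","small_tier","plunger_cup"): print(l,pt(c,l))
    for l in ("batten","wide_tier"):
      s=manip.silhouettes(c,l)
      if s:
        m=s[0]["pixels"].astype(np.uint8); b=cv2.boxPoints(cv2.minAreaRect(cv2.findNonZero(m))); print(l,s[0]["conf"],b.round().tolist(),toplane(c,b,.035 if l=="batten" else .06).round(3).tolist())
E
```

```text
[ 0.24725007 -0.5738812   0.403919  ] [[ 0.918  0.396 -0.001]
 [ 0.396 -0.918  0.001]
 [-0.    -0.001 -1.   ]] 0.0
scene [[0.696, 0.542, -0.471, 1.039], [0.718, -0.539, 0.441, -0.325], [-0.015, -0.645, -0.764, 0.68], [0.0, 0.0, 0.0, 1.0]]
wide_tier [(array([0.5487, 0.013 , 0.0014]), 0.89)]
back_left [(array([ 6.175e-01,  1.183e-01, -1.000e-04]), 0.58)]
back_right [(array([ 0.6196, -0.0999,  0.0014]), 0.73)]
batten [(array([ 7.329e-01,  2.930e-02, -4.000e-04]), 0.97), (array([ 6.182e-01, -1.003e-01, -1.000e-04]), 0.59)]
small_tier [(array([ 6.235e-01, -2.259e-01, -6.000e-04]), 0.77)]
plunger_cup [(array([ 5.970e-01,  2.817e-01, -5.000e-04]), 0.61)]
batten 0.6 [[208.0, 347.0], [441.0, 138.0], [464.0, 163.0], [231.0, 372.0]] [[0.739, -0.283, 0.035], [0.711, 0.358, 0.035], [0.792, 0.327, 0.035], [0.795, -0.282, 0.035]]
wide_tier 0.75 [[202.0, 187.0], [302.0, 115.0], [347.0, 177.0], [247.0, 249.0]] [[0.481, -0.11, 0.06], [0.46, 0.173, 0.06], [0.661, 0.106, 0.06], [0.656, -0.136, 0.06]]
top [[-0.023, -0.992, 0.122, 0.544], [-1.0, 0.023, -0.004, 0.05], [0.001, -0.122, -0.993, 1.04], [0.0, 0.0, 0.0, 1.0]]
wide_tier [(array([0.5492, 0.0104, 0.0007]), 0.79)]
back_left [(array([0.6181, 0.1235, 0.0026]), 0.6)]
back_right [(array([ 0.6194, -0.0956, -0.0008]), 0.72)]
batten [(array([ 0.7342,  0.0312, -0.0014]), 0.6), (array([0.595 , 0.281 , 0.0013]), 0.38)]
small_tier []
plunger_cup [(array([0.5969, 0.2819, 0.0007]), 0.69)]
batten 0.94 [[179.0, 160.0], [478.0, 147.0], [479.0, 173.0], [180.0, 186.0]] [[0.771, 0.343, 0.035], [0.785, -0.279, 0.035], [0.73, -0.278, 0.035], [0.717, 0.34, 0.035]]
wide_tier 0.9 [[285.0, 230.0], [398.0, 228.0], [399.0, 301.0], [286.0, 303.0]] [[0.619, 0.124, 0.06], [0.618, -0.1, 0.06], [0.476, -0.097, 0.06], [0.477, 0.123, 0.06]]
```

View pics/top0.png

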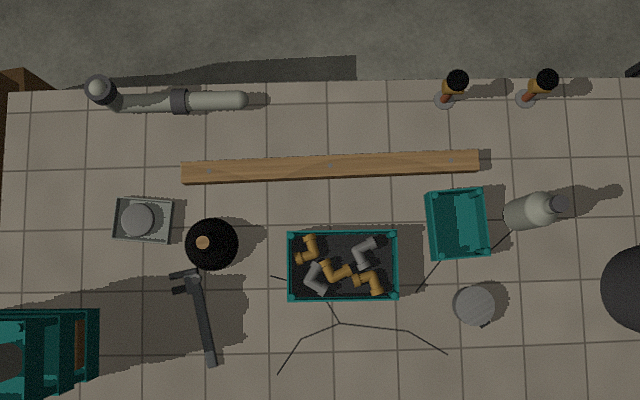

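View pics/scene0.png

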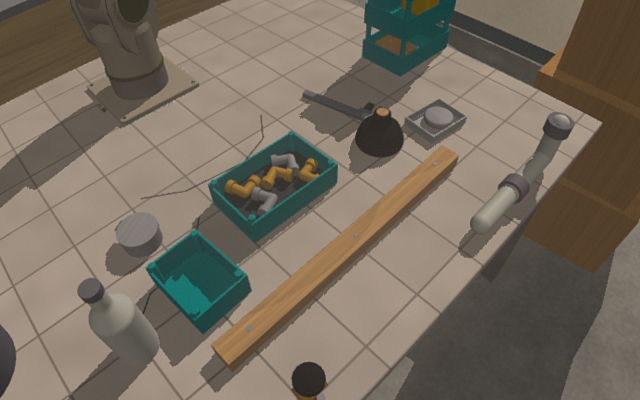

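The top view shows the wide tier at about pixels (287–398, 230–302) and the batten at rows 155–185. The cup is to the left at (211, 244) and the small tier to the right at (457, 222). The scene view agrees. Gaps are about 114 mm on the left and 117 mm on the right. I'll move over to the near side with the fingers shut.

Call:
move_arm(plan=[0,0,0.4,0.356,-0.363,0,0,0,0,0.4,0.356,-0.363,0,0,0,0,0.4,0.356,-0.363,0,0,0,0,0.4,0.356,-0.363,0,0,0,0,0.4,0.356,-0.363,0,0,0,0,0.4,0.356,-0.363,0,0,0,0,0.4,0.356,-0.363,0,0,0,0,0.4,0.356,-0.363,0,0,0,0,0.4,0.356,-0.363,0,0,0,0,0.4,0.356,-0.363,0,0,0,0,0.4,0.356,-0.363,0,0,0,0,0.4,0.356,-0.363,0,0])

```text
clock: 2.4
position: [0.4303, -0.101, 0.4047]
ee_rot: [1.0, 0.002, -0.0, 0.0]
ft_force: [-0.9, -0.3, 0.5]
grip_width: 0.001
grasp_force: 0.0
```

Run:
```python
from h import *
o=manip.get_obs(); print(o["position"],R.from_quat(o["ee_rot"]).as_matrix().round(3).tolist(),o["clock"],o["joint_pos"],o["grip_width"],manip.tip_extent)
```

```text
[ 0.43029979 -0.10101916  0.40465464] [[1.0, 0.004, -0.0], [0.004, -1.0, -0.0], [-0.0, 0.0, -1.0]] 2.4 [ 0.62532678 -0.05326809 -0.47583135  1.89175623 -0.02520393  1.29734595
 -1.40942151] 0.0010680745625503364 0.1734
```

Call:
move_arm(plan=[0,0,0,0,-0.06,0.02,0,0,0,0,0,-0.12,0.05,0,0,0,0,0,-0.17,0.09,0,0,0,0,0.005,-0.198,0.14,0,0,0,0,0.005,-0.198,0.18,0,0,0,0,0.005,-0.198,0.21,0,0,0,0,0.005,-0.198,0.211,0,0,0,0,0.005,-0.198,0.211,0,0,0,0,0.005,-0.198,0.211,0])

```text
clock: 3.52
position: [0.435, 0.0981, 0.195]
ee_rot: [1.0, 0.003, 0.001, 0.0]
ft_force: [0.7, 0.2, -0.4]
grip_width: 0.002
grasp_force: 0.0
```

Call:
move_arm(plan=[0,0,0,0.01,0,0,0,0,0,0,0.02,0,0,0,0,0,0,0.027,0,0,0,0,0,0,0.034,0,0,0,0,0,0,0.04,0,0,0,0,0,0,0.046,0,0,0,0,0,0,0.052,0,0,0,0,0,0,0.058,0,0,0,0,0,0,0.064,0,0,0,0,0,0,0.07,0,0,0,0,0,0,0.075,0,0,0,0,0,0,0.075,0,0,0])

```text
clock: 5.03
position: [0.5092, 0.0993, 0.1934]
ee_rot: [1.0, 0.004, -0.0, -0.0]
ft_force: [-2.4, 1.8, -0.5]
grip_width: -0.002
grasp_force: 0.9
```

```bash
cat >> h.py <<'E'
B0=np.array([.7335,.03]); a=.021
def check(name=None):
    for n in("scene","top"):
        c=manip.camera(n)
        if name and n=="top": save(c,name)
        for l in("back_left","back_right","wide_tier"):
            for p,f in pt(c,l)[:1]: print(n,l,p,f,"gap",round(-(p[:2]-B0)@[np.cos(a),np.sin(a)],4))
        s=manip.silhouettes(c,"wide_tier")
        if n=="top" and s:
            r=cv2.minAreaRect(cv2.findNonZero(s[0]["pixels"].astype(np.uint8))); print("top rect", toplane(c,cv2.boxPoints(r),.06).round(3).tolist())
E
python3 - <<'E'
from h import *
check("top1.png"); print(manip.get_obs()["ft_force"])
E
```

```text
scene back_left [ 0.6669  0.0894 -0.0037] 0.91 gap 0.0653
scene back_right [ 6.16e-01 -1.24e-01  2.00e-04] 0.87 gap 0.1207
scene wide_tier [0.576  0.0007 0.0039] 0.96 gap 0.1581
top back_left [0.6653 0.0906 0.0043] 0.56 gap 0.0669
top back_right [ 0.6155 -0.12    0.0011] 0.71 gap 0.1211
top wide_tier [ 5.705e-01  1.000e-04 -2.000e-04] 0.66 gap 0.1636
top rect [[0.526, 0.122, 0.06], [0.664, 0.092, 0.06], [0.616, -0.123, 0.06], [0.479, -0.09, 0.06]]
[-1.98457416  2.5626432  -1.71917797]
```

Call:
move_arm(plan=[0,0,0,0.004,0,0,0,0,0,0,0.008,0,0,0,0,0,0,0.009,0,0,0,0,0,0,0.009,0,0,0,0,0,0,-0.02,0,0,0,0,0,0,-0.06,0,0,0,0,0,0,-0.08,0,0,0,0,0,0,-0.08,0,0,0])

```text
clock: 6.52
position: [0.429, 0.0979, 0.1941]
ee_rot: [1.0, 0.003, 0.001, 0.001]
ft_force: [0.2, 0.3, 1.0]
grip_width: 0.003
grasp_force: 0.0
```

Run:
```python
from h import *
check("top2.png")
```

```text
scene back_left [ 0.6738  0.0825 -0.0032] 0.61 gap 0.0586
scene back_right [ 0.6144 -0.1282  0.0031] 0.95 gap 0.1224
scene wide_tier [ 5.792e-01 -5.000e-04  1.800e-03] 0.8 gap 0.1549
top back_left [0.6733 0.0827 0.004 ] 0.57 gap 0.0591
top back_right [ 0.6115 -0.1257 -0.0008] 0.91 gap 0.1252
top wide_tier [ 5.734e-01 -3.900e-03  2.000e-04] 0.8 gap 0.1608
top rect [[0.538, 0.122, 0.06], [0.674, 0.086, 0.06], [0.615, -0.128, 0.06], [0.48, -0.087, 0.06]]
```

Call:
move_arm(plan=[0,0,0,0.003,0.05,0,0,0,0,0,0.003,0.1,0,0,0,0,0,0.003,0.15,0,0,0,0,0,0.003,0.168,0,0,0,0,0,0.01,0.168,0,0,0,0,0,0.02,0.168,0,0,0,0,0,0.03,0.168,0,0,0,0,0,0.04,0.168,0,0,0,0,0,0.047,0.17,0,0,0,0,0,0.054,0.173,0,0,0,0,0,0.061,0.176,0,0,0,0,0,0.068,0.179,0,0])

```text
clock: 8.52
position: [0.4982, -0.0806, 0.1933]
ee_rot: [1.0, 0.003, -0.001, 0.0]
ft_force: [-6.2, -0.9, 4.9]
grip_width: -0.005
grasp_force: 2.8
```

Call:
move_arm(plan=[0,0,0,0.006,0.002,0,0,0,0,0,0.012,0.004,0,0,0,0,0,0.018,0.006,0,0,0,0,0,0.024,0.008,0,0,0,0,0,0.03,0.01,0,0,0,0,0,0.036,0.012,0,0,0,0,0,0.042,0.013,0,0,0,0,0,0.042,0.013,0,0])

```text
clock: 9.52
position: [0.5408, -0.0933, 0.1934]
ee_rot: [1.0, 0.003, -0.0, 0.0]
ft_force: [-1.3, -0.4, -0.1]
grip_width: 0.004
grasp_force: 0.5
```

Run:
```python
from h import *
check("top3.png")
```

```text
scene back_left [ 0.6652  0.1161 -0.0011] 0.79 gap 0.0665
scene back_right [ 0.6959 -0.0982 -0.0031] 0.61 gap 0.0403
scene wide_tier [0.6101 0.0047 0.004 ] 0.77 gap 0.1239
top back_left [0.6646 0.1205 0.0033] 0.56 gap 0.067
top back_right [ 6.974e-01 -9.520e-02 -3.000e-04] 0.84 gap 0.0387
top wide_tier [ 0.6121  0.0032 -0.0016] 0.64 gap 0.1219
top rect [[0.666, 0.122, 0.06], [0.695, -0.097, 0.06], [0.553, -0.113, 0.06], [0.526, 0.104, 0.06]]
```

Call:
move_arm(plan=[0,0,0,0.006,0.001,0,0,0,0,0,0.012,0.002,0,0,0,0,0,0.018,0.003,0,0,0,0,0,0.023,0.004,0,0,0,0,0,0.028,0.004,0,0,0,0,0,0.032,0.004,0,0,0,0,0,0.032,0.004,0,0,0,0,0,0.032,0.004,0,0])

```text
clock: 11.02
position: [0.5729, -0.0964, 0.1939]
ee_rot: [1.0, 0.004, 0.001, -0.0]
ft_force: [-0.7, 0.2, 0.1]
grip_width: -0.004
grasp_force: 0.2
```

Run:
```python
from h import *
check("top4.png")
```

```text
scene back_left [ 0.656   0.1302 -0.0014] 0.98 gap 0.0754
scene back_right [ 0.7243 -0.0729 -0.0009] 0.68 gap 0.0114
scene wide_tier [0.6265 0.007  0.003 ] 0.56 gap 0.1075
top back_left [0.6614 0.1322 0.0016] 0.55 gap 0.0699
top back_right [ 7.267e-01 -7.740e-02  2.000e-04] 0.68 gap 0.0091
top wide_tier [ 0.6226  0.0066 -0.0019] 0.71 gap 0.1114
top rect [[0.656, 0.136, 0.06], [0.728, -0.074, 0.06], [0.593, -0.117, 0.06], [0.524, 0.09, 0.06]]
```

View pics/top4.png

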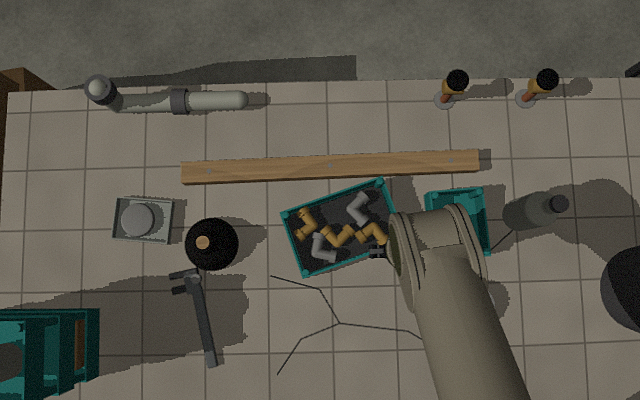

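The tier is turned with its right back corner, at about pixel (381, 181), close to the batten. Nothing beside it has moved. I'll close the last 10 mm or so gently.

Call:
move_arm(plan=[0,0,0,0.003,0,0,0,0,0,0,0.006,0,0,0,0,0,0,0.008,0,0,0,0,0,0,0.009,0,0,0])

```text
clock: 12.02
position: [0.5813, -0.0973, 0.1936]
ee_rot: [1.0, 0.003, -0.001, 0.0]
ft_force: [-5.8, -2.1, 4.0]
grip_width: 0.001
grasp_force: 2.8
```

Call:
move_arm(plan=[0,0,0,0.0015,0,0,0,0,0,0,0.0015,0,0,0])

```text
clock: 12.28
position: [0.5821, -0.0974, 0.1934]
ee_rot: [1.0, 0.003, -0.002, 0.001]
ft_force: [-10.6, -2.4, 6.6]
grip_width: -0.002
grasp_force: 5.1
```

Run:
```python
from h import *
check("top5.png"); print(manip.get_obs()["ft_force"])
```

```text
scene back_left [ 0.6536  0.1308 -0.0009] 0.78 gap 0.0778
scene back_right [ 0.7342 -0.0722  0.0019] 0.96 gap 0.0014
scene wide_tier [ 6.299e-01  9.700e-03 -6.000e-04] 0.58 gap 0.104
top back_left [6.57e-01 1.35e-01 4.00e-04] 0.96 gap 0.0743
top back_right [ 7.336e-01 -6.770e-02 -1.000e-04] 0.78 gap 0.002
top wide_tier [0.6295 0.011  0.0011] 0.73 gap 0.1044
[-9.85473797 -2.16281508  7.95542699]
```

Call:
move_arm(plan=[0,0,0,-0.03,0,0,0,0,0,0,-0.08,0,0,0,0,0,0,-0.11,0,0,0,0,0,0,-0.112,-0.05,0,0,0,0,0,-0.112,-0.1,0,0,0,0,0,-0.112,-0.14,0,0,0,0,0,-0.112,-0.158,0,0,0,0,0,-0.095,-0.16,0,0,0,0,0,-0.08,-0.16,0,0,0,0,0,-0.07,-0.16,0,0,0,0,0,-0.062,-0.161,0,0,0,0,0,-0.055,-0.165,0,0])

```text
clock: 14.28
position: [0.5265, 0.0677, 0.1932]
ee_rot: [1.0, 0.003, -0.002, 0.0]
ft_force: [-6.5, 0.8, 5.1]
grip_width: -0.0
grasp_force: 3.2
```

Call:
move_arm(plan=[0,0,0,0.005,-0.004,0,0,0,0,0,0.01,-0.008,0,0,0,0,0,0.015,-0.012,0,0,0,0,0,0.02,-0.016,0,0,0,0,0,0.025,-0.02,0,0,0,0,0,0.03,-0.023,0,0,0,0,0,0.035,-0.026,0,0,0,0,0,0.035,-0.026,0,0])

```text
clock: 15.28
position: [0.5624, 0.0945, 0.194]
ee_rot: [1.0, 0.004, 0.001, -0.0]
ft_force: [0.2, 0.4, -0.2]
grip_width: -0.004
grasp_force: 0.0
```

Run:
```python
from h import *
check("top6.png"); print(manip.get_obs()["ft_force"])
```

```text
scene back_left [ 0.7131  0.1271 -0.0021] 0.71 gap 0.0184
scene back_right [ 0.7255 -0.0916  0.0022] 0.83 gap 0.0106
scene wide_tier [0.6506 0.0145 0.0026] 0.85 gap 0.0832
top back_left [0.7148 0.1278 0.0008] 0.65 gap 0.0166
top back_right [ 0.7254 -0.089   0.0009] 0.85 gap 0.0106
top wide_tier [ 6.498e-01  1.230e-02 -2.000e-04] 0.97 gap 0.0841
top rect [[0.713, 0.129, 0.06], [0.725, -0.094, 0.06], [0.583, -0.099, 0.06], [0.572, 0.121, 0.06]]
[0.46106525 0.83861932 0.16329573]
```

View pics/top6.png

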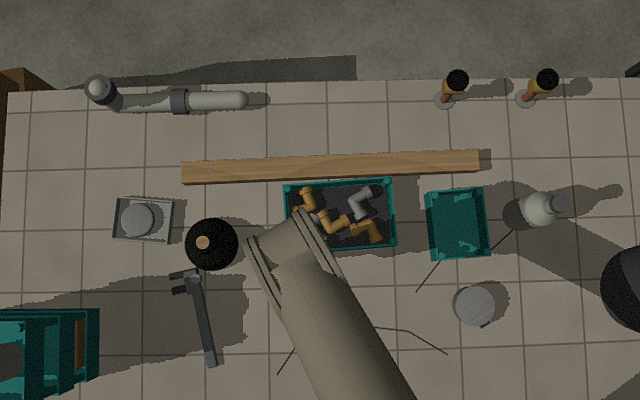

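The tier is now nearly parallel, at about pixels (284–396, 178–248), with gaps of about 17 mm left and 11 mm right. The right corner backed off a little as the tier turned. I'll keep pushing the left part, slightly further in, so that once the left corner seats the right one swings in too.

Call:
move_arm(plan=[0,0,0,-0.012,0,0,0,0,0,0,-0.012,0.024,0,0,0,0,0,-0.004,0.024,0,0,0,0,0,0.002,0.024,0,0,0,0,0,0.007,0.024,0,0,0,0,0,0.011,0.024,0,0,0,0,0,0.014,0.024,0,0,0,0,0,0.014,0.024,0,0])

```text
clock: 16.77
position: [0.5755, 0.072, 0.1935]
ee_rot: [1.0, 0.004, -0.001, -0.001]
ft_force: [-3.5, 3.4, 1.0]
grip_width: 0.003
grasp_force: 1.9
```

Run:
```python
from h import *
check("top7.png"); print(manip.get_obs()["ft_force"])
```

```text
scene back_left [ 0.7286  0.1187 -0.0035] 0.78 gap 0.003
scene back_right [ 0.7267 -0.1032  0.0046] 0.79 gap 0.0096
scene wide_tier [0.6564 0.0113 0.0041] 0.82 gap 0.0775
top back_left [0.7281 0.1197 0.0012] 0.65 gap 0.0035
top back_right [ 7.281e-01 -9.550e-02 -1.000e-04] 0.89 gap 0.008
top wide_tier [0.6589 0.012  0.0013] 0.59 gap 0.075
top rect [[0.726, 0.122, 0.06], [0.728, -0.098, 0.06], [0.584, -0.097, 0.06], [0.582, 0.119, 0.06]]
[-3.45747629  3.51015724 -0.36427952]
```

Call:
move_arm(plan=[0,0,0,0.0015,0,0,0,0,0,0,0.003,0,0,0,0,0,0,0.003,0,0,0])

```text
clock: 17.65
position: [0.578, 0.0708, 0.1933]
ee_rot: [1.0, 0.004, -0.002, 0.0]
ft_force: [-9.8, 2.0, 4.4]
grip_width: 0.0
grasp_force: 4.9
```

Call:
move_arm(plan=[0,0,0,0.001,0,0,0,0,0,0,0.002,0,0,0,0,0,0,0.002,0,0,0])

```text
clock: 18.02
position: [0.5787, 0.071, 0.1933]
ee_rot: [1.0, 0.004, -0.004, 0.001]
ft_force: [-20.8, 0.3, 16.4]
grip_width: -0.002
grasp_force: 10.8
```

Call:
move_arm(plan=[0,0,0,0.001,0,0,0,0,0,0,0.002,0,0,0,0,0,0,0.002,0,0,0])

```text
clock: 18.4
position: [0.5794, 0.0711, 0.1931]
ee_rot: [1.0, 0.004, -0.006, 0.001]
ft_force: [-33.4, -1.5, 22.6]
grip_width: 0.0
grasp_force: 16.1
```

Run:
```python
from h import *
check("top8.png"); print(manip.get_obs()["ft_force"])
```

```text
scene back_left [ 0.7322  0.1188 -0.0028] 0.63 gap -0.0006
scene back_right [ 0.7288 -0.1023  0.0015] 0.73 gap 0.0075
scene wide_tier [0.6604 0.0095 0.0012] 0.58 gap 0.0735
top back_left [ 0.7301  0.119  -0.0012] 0.65 gap 0.0015
top back_right [ 0.7256 -0.1011 -0.0027] 0.63 gap 0.0107
top wide_tier [ 0.6582  0.011  -0.0012] 0.82 gap 0.0757
top rect [[0.732, 0.119, 0.06], [0.727, -0.103, 0.06], [0.583, -0.097, 0.06], [0.588, 0.121, 0.06]]
[-31.58871771  -1.69782485  23.17783145]
```

Call:
move_arm(plan=[0,0,0,-0.015,0,0,0,0,0,0,-0.018,0.02,0,0,0,0,0,-0.018,0.04,0,0,0,0,0,-0.012,0.04,0,0,0,0,0,-0.008,0.04,0,0,0,0,0,-0.005,0.04,0,0,0,0,0,-0.003,0.04,0,0,0,0,0,-0.003,0.04,0,0])

```text
clock: 19.9
position: [0.5785, 0.0309, 0.193]
ee_rot: [1.0, 0.004, -0.003, 0.001]
ft_force: [-15.0, -1.4, 9.6]
grip_width: 0.001
grasp_force: 7.7
```

Call:
move_arm(plan=[0,0,0,0.001,0,0,0,0,0,0,0.002,0,0,0,0,0,0,0.002,0,0,0])

```text
clock: 20.27
position: [0.5792, 0.031, 0.1929]
ee_rot: [1.0, 0.004, -0.005, 0.001]
ft_force: [-26.0, -2.4, 19.7]
grip_width: -0.002
grasp_force: 13.4
```

Run:
```python
from h import *
check("top9.png"); print(manip.get_obs()["ft_force"])
```

```text
scene back_left [ 0.7292  0.1167 -0.0021] 0.92 gap 0.0025
scene back_right [ 0.728  -0.1016  0.0012] 0.72 gap 0.0083
scene wide_tier [0.6557 0.0095 0.0038] 0.72 gap 0.0782
top back_left [7.302e-01 1.174e-01 7.000e-04] 0.91 gap 0.0015
top back_right [ 0.7307 -0.102  -0.0015] 0.95 gap 0.0056
top wide_tier [0.6612 0.0119 0.0008] 0.96 gap 0.0727
[-25.97749864  -2.9312006   19.5935593 ]
```

Run:
```python
from h import *
a_=cv2.imread("pics/top9.png")[150:200,275:405]
cv2.imwrite("pics/crop9.png",cv2.resize(a_,None,fx=6,fy=6,interpolation=cv2.INTER_CUBIC))
c=manip.camera("scene"); m=c["color"][150:350,190:440,::-1]; cv2.imwrite("pics/crops9.png",cv2.resize(m,None,fx=3,fy=3,interpolation=cv2.INTER_CUBIC))
```

```text
(no output)
```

View pics/crop9.png

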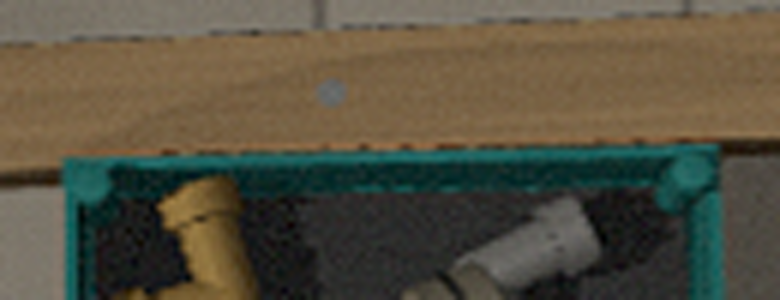

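View pics/crops9.png

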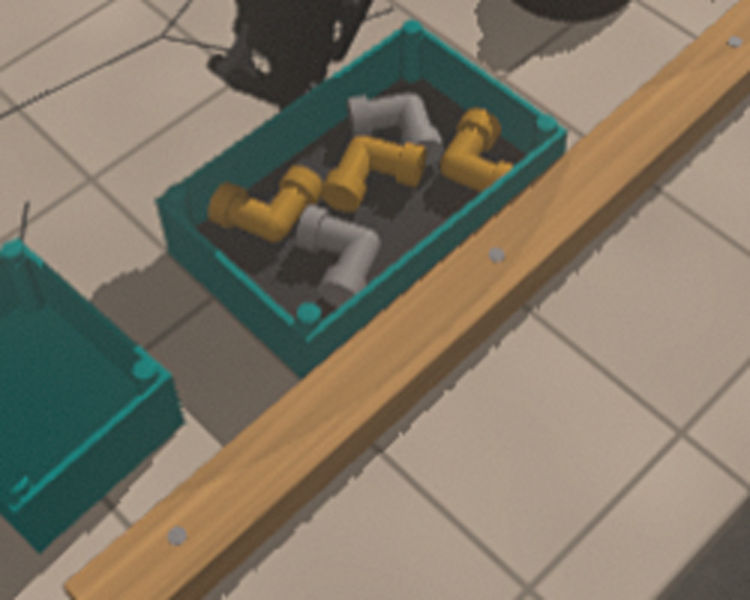

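The crops show the left back corner, crop pixel (65, 158), touching. The right one, at (718, 146), is still about 5 mm short. My tool is also pressing down on the tier with about 20 N, which adds friction. I'll relieve that and keep pushing left of centre.

Call:
move_arm(plan=[0,0,0,0,0,-0.001,0,0,0,0,0.001,0,-0.002,0,0,0,0,0.002,0,-0.002,0,0,0,0,0.002,0,-0.002,0])

```text
clock: 21.32
position: [0.581, 0.0288, 0.193]
ee_rot: [1.0, 0.003, -0.006, 0.002]
ft_force: [-19.0, -7.9, 1.8]
grip_width: 0.0
grasp_force: 9.5
```

Run:
```python
from h import *
check("top10.png"); print(manip.get_obs()["ft_force"])
```

```text
scene back_left [ 0.7308  0.1161 -0.0012] 0.8 gap 0.0009
scene back_right [ 0.7334 -0.1008  0.002 ] 0.96 gap 0.0028
scene wide_tier [0.6618 0.0097 0.003 ] 0.85 gap 0.0721
top back_left [0.729  0.1192 0.0018] 0.92 gap 0.0026
top back_right [ 0.7303 -0.0966 -0.0012] 0.81 gap 0.0059
top wide_tier [ 0.6606  0.009  -0.002 ] 0.91 gap 0.0733
top rect [[0.729, 0.122, 0.06], [0.734, -0.1, 0.06], [0.591, -0.1, 0.06], [0.587, 0.119, 0.06]]
[-18.63266228  -8.00511886   1.97689591]
```

Relieving the load worked: the right corner is swinging in. Repeating.

Call:
move_arm(plan=[0,0,0,0.001,0,0,0,0,0,0,0.002,0,-0.001,0,0,0,0,0.002,0,-0.001,0])

```text
clock: 22.2
position: [0.5819, 0.0284, 0.1931]
ee_rot: [1.0, 0.003, -0.008, 0.003]
ft_force: [-23.2, -10.2, 1.1]
grip_width: 0.001
grasp_force: 12.0
```

Call:
move_arm(plan=[0,0,0,0.001,0,0,0,0,0,0,0.002,0,-0.001,0,0,0,0,0.002,0,-0.001,0])

```text
clock: 22.58
position: [0.5826, 0.0284, 0.1932]
ee_rot: [1.0, 0.003, -0.01, 0.003]
ft_force: [-30.4, -11.2, 2.3]
grip_width: -0.003
grasp_force: 15.5
```

Run:
```python
from h import *
check("top11.png"); print(manip.get_obs()["ft_force"])
a_=cv2.imread("pics/top11.png")[150:200,275:405]
cv2.imwrite("pics/crop11.png",cv2.resize(a_,None,fx=6,fy=6,interpolation=cv2.INTER_CUBIC))
```

```text
scene back_left [ 0.7271  0.1175 -0.001 ] 0.97 gap 0.0046
scene back_right [ 0.7349 -0.0996 -0.002 ] 0.96 gap 0.0013
scene wide_tier [0.6619 0.0093 0.0034] 0.58 gap 0.072
top back_left [0.7293 0.1215 0.0016] 0.79 gap 0.0023
top back_right [ 0.7327 -0.1007 -0.0017] 0.97 gap 0.0035
top wide_tier [0.6615 0.0082 0.0008] 0.96 gap 0.0724
top rect [[0.731, 0.121, 0.06], [0.732, -0.103, 0.06], [0.587, -0.101, 0.06], [0.585, 0.119, 0.06]]
[-30.58383376  -9.95395701   1.82634549]
```

View pics/crop11.png

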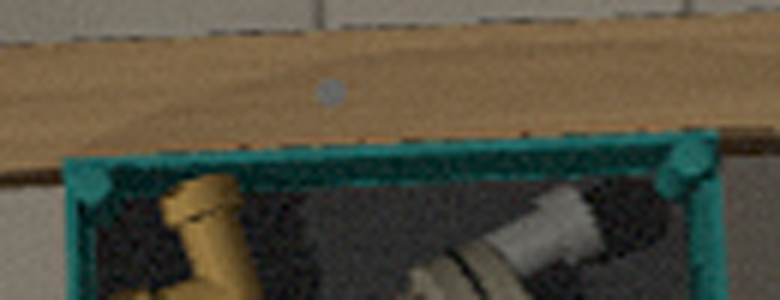

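The tier's back edge now runs from crop pixel (65, 158) to (718, 133), parallel to the batten along its whole length, and the force rose without movement. I'll retreat and check.

Call:
move_arm(plan=[0,0,0,-0.005,0,0,0,0,0,0,-0.02,0,0,0,0,0,0,-0.06,0,0,0,0,0,0,-0.1,0,0,0,0,0,0,-0.12,0,-0.04,0,0,0,0,-0.12,0,-0.09,0,0,0,0,-0.12,0,-0.12,0,0,0,0,-0.12,0,-0.12,0])

```text
clock: 24.08
position: [0.4691, 0.0304, 0.3201]
ee_rot: [1.0, 0.004, 0.002, 0.0]
ft_force: [0.3, -0.2, -0.0]
grip_width: -0.002
grasp_force: 0.0
```

Run:
```python
from h import *
check("top12.png"); o=manip.get_obs(); print(o["ft_force"],o["clock"])
c=manip.camera("scene"); print(pt(c,"small_tier"),pt(c,"plunger_cup"))
a_=cv2.imread("pics/top12.png")[150:200,275:405]
cv2.imwrite("pics/crop12.png",cv2.resize(a_,None,fx=6,fy=6,interpolation=cv2.INTER_CUBIC))
```

```text
scene back_left [ 0.7268  0.1161 -0.0034] 0.73 gap 0.0049
scene back_right [ 0.7323 -0.0986  0.0014] 0.61 gap 0.0039
scene wide_tier [0.6627 0.0112 0.0028] 0.59 gap 0.0712
top back_left [0.7283 0.1229 0.0043] 0.57 gap 0.0032
top back_right [ 0.7326 -0.0995 -0.0023] 0.74 gap 0.0036
top wide_tier [ 0.6599  0.0108 -0.0008] 0.63 gap 0.074
top rect [[0.73, 0.123, 0.06], [0.735, -0.102, 0.06], [0.587, -0.102, 0.06], [0.583, 0.119, 0.06]]
[-0.19051356  0.52740763 -0.03699397] 24.575
[(array([ 6.241e-01, -2.242e-01,  6.000e-04]), 0.65)] [(array([5.967e-01, 2.810e-01, 3.000e-04]), 0.67), (array([0.6595, 0.0095, 0.0036]), 0.62)]
```

View pics/crop12.png

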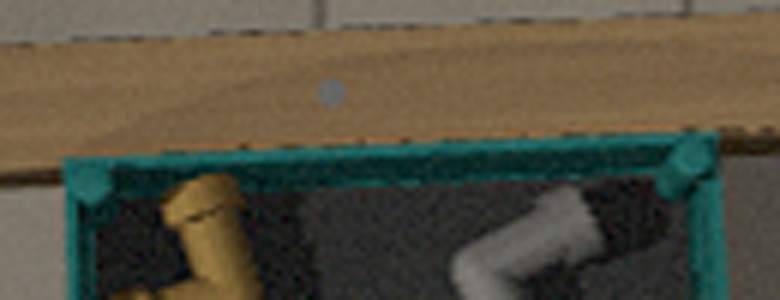

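The tier stays flush after the retreat, with its back edge at crop pixels (65, 158) to (718, 133). The small tier and cup haven't moved, so I'm handing in.

```bash
python3 -c "
from workcell import manip; print(manip.hand_in())"
```

```text
the job is handed in; nothing more can be done
None
```

I walked the wide tier back left, right, left and handed it in at about 24.6 s: its back lies along the batten to within about 5 mm by camera, and the small tier and cup did not move. On the last leg I finished with the finger just left of centre, because the right corner had come about 10 mm off the batten.

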